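# Feed a cork sanding block through the check flap of the dust box

### The arm

A 6-joint arm with a two-finger parallel gripper is mounted at the origin on a cart in front of the work surface, level with it; the furniture and walls round the work are solid. World frame = base frame: x ahead of the robot, y to its left, z up, the work surface at z = 0. Lengths are in mm, angles in rad, forces in N, time in s.
With the tool pointing down it reaches from about 150 to 775 mm from the base axis. Payload 6.1 kg.
Tool frame: the origin (TCP) lies between the finger pads; the fingertips stand bot.nose_length ahead of it and the grasp point (between the pads) lies 3 mm ahead of it (bot.nose_length is the distance from the TCP to the fingertips, in mm); z points along the fingers, y is the line along which they close (so a half turn about z gives the same grasp; the last joint's range is limited). The gripper opens to 85 mm and grips with 20 to 120 N. Pads are 22 mm wide; open, the fingers measure 114 mm over their backs; the gripper's body (76 mm by 85 mm) begins 54 mm behind the grasp point. The pads swing forward as they close: fully open they stand 13 mm farther back than shut.
Start: joints at [1.235, 0.126, -0.04, 1.405, 0, 1.571], TCP at [172.993, 495.663, 253.295] pointing down, gripper open.
Joint ranges: [-2.72, 2.72], [-0.95, 1.95], [-1.27, 1.35], [-1.78, 2.02], [-1.46, 1.47], [-3.14, 3.14]. Speed limits (rad/s): [2.39, 2.39, 3.01, 3.14, 3.14, 3.14].

### API

Orientations are given as a unit quaternion [w, x, y, z].
In Python, from plant import readout, grab_frame, camera_model, job_done, bot gives the robot as it stands.
- The arm moves only by the shell command python3 -m handwheel 'ROWS' [OPENING] [FORCE]. ROWS is JSON, a list of rows, each a list of 2 entries, a list of its own where there are three numbers: the shift along the tool's x, y, z in m, then the turn about the tool's z in degrees. A call has 1 to 10 rows; each row is the pose to reach, as a shift and turn from the pose commanded when the call began, along the tool's axes at that moment; what a row does not reach only later rows make up. A row lasts 1/8 s, in which the tool goes at most 62.5 mm and 10.7 degrees, less where a joint would pass 70% of its speed; a pose out of reach is approached as far as the arm can. A call with a gripper value outside its range is refused whole. OPENING is the finger opening in m, from 0 to 0.0854, set as the call begins (- or left out, the last holds). The fingers move at their own pace and stop on an object; FORCE is the grip in N (left out, the last holds). Time passes only in rows, so rows that repeat a pose let the fingers close. It gives the time, the measured TCP pose, the force, the opening and the grip force at its end, in the units of the state.
- readout.state(): the state, without advancing time (a new reading comes with each control period).
- grab_frame(name): name is "side" or "top"; returns (picture, depth): 384x512x3 uint8, red, green, blue; 384x512 float32, mm along the optical axis (not along the pixel's ray), 0 where there is no reading.
- camera_model(name): a dict with "fx", "fy", "cx", "cy" (pixels), "extrinsics" (4x4, takes a point from world to camera coordinates). Camera axes: x right, y up, looking along -z (the intrinsics and any distortion apply to the point x, -y, -z); pixel columns grow to the right and rows downward; lengths in mm; the calibration is good to about 2 mm. A picture is of the moment at which its call begins. camera_model takes no time and is no camera call.
- job_done(): hands the job in; it is judged then, once.
The state is a dict: "time_s": time; "joint_positions": joint angles; "qd": joint speeds; "tau": joint torques, N m; "tcp_pos": TCP position; "ee_rot": TCP orientation; "wrist_force": force on the tool from outside, world axes, zero at the start; "wrist_torque": the same for the moment, N m; "grip_width": finger opening in mm; "gripper_force": force on a finger pad.
Only numpy, scipy, OpenCV 4.12 (cv2) and the standard library are available. Lean on these libraries where they do the work, as an engineer would, in place of code of your own. Each camera call takes 0.05 s, during which the arm holds its last target. There are 200 camera calls.

### The job

Lay the cork sanding block that lies beside the dust-box feeder flat and lengthwise in the open trough of the feeder, in front of the plunger, and let go of it. Push it with the plunger through the hanging flap until it sits on the sprung stop hidden inside the box, and press it there firmly for about half a second, but gently, with well under 25 N. Then draw the plunger fully back and let go, leaving the block in the box behind the shut flap and the other things on the bench where they are.

Things in the scene. Friction and masses are not known exactly. Their poses are not given: they have to be found in the camera images.
- cork_center (a point): Centre (half-way up, 18 mm above its underside) of the cork sanding block: cork-brown, 62 x 112 x 37 mm, about 0.12 kg. Its x axis is the 62 mm width (grasp across it from above), y its 112 mm length, z up. It lies loose and flat beside the feeder, left or right; a like block far off at the right end of the bench is not meant.
- rubber_center (a point): Centre of the black rubber sanding block, 66 x 132 x 33 mm, loose, axes as for the cork block. Leave it alone. The two blocks may lie in each other's place.
- feeder: Grey dust-box feeder, fixed to the bench. Origin on the bench under the box's mouth; x = feed direction (away from the robot), y left, z up. Base plate x -293 to +237 mm, 104 mm wide; its top, z = 8 mm, is the floor of trough and box. Box: x -8 to +236 mm, sides' inner faces y = +-39 mm, mouth z 8 to 54 mm, roof top z = 66 mm.
- trough (a point): Best place for the middle of the block's underside, on the trough floor: feeder x = -68, y = 0, z = 8 mm (anywhere from x = -95 to -50 mm will do). Block length along feeder x. The trough lies between two low rails, x -290 to -4 mm, inner faces y = +-35 mm, tops z = 18 mm.
- box_mouth (a point): Middle of the box's mouth, feeder x = -8, y = 0, z = 26 mm. The stop inside the box is clamped at another depth each time, not measured: the block meets its pad with its centre anywhere from x = 112 to 136 mm, so feel for it. Until then the push takes under 6 N. The pad is sprung, about 2.5 N per mm, 10 mm travel. Press the block on it with 7 to 24 N for half a second.
- flap (a joint): Steel flap hung in the mouth from a hinge along feeder y at x = 3, z = 54 mm; 44 mm long, slotted in the middle so that it drops over the plunger's rod. 0 = hanging shut, grows to 1.5 rad as it swings up into the box; cannot swing outward. Falls shut of itself once the block's rear end is past x = +46 mm.
- plunger (a joint): Plunger slide along feeder x, in m: 0 = fully back, 0.240 = fully forward; friction about 1.2 N, stays where it is left. Its rubber pusher head, 18 mm wide, mid-height z = 26 mm, has its front face at feeder x = -145 mm + joint value and pushes the block's rear end.
- plunger_grip (a point): Middle of the plunger's upright black grip, 24 mm along feeder x, 20 mm across (y), from z = 70 to 115 mm, this point at z = 95 mm and at feeder x = -255 mm + joint value, y = 0. Nothing stands beside the grip above z = 66 mm; pinch it across from above.
- tape_measure: Yellow tape measure, 35 x 82 x 62 mm, loose bystander; origin at the middle of its underside.
- masking_tape: Roll of masking tape, 110 mm across, 25 mm high, loose bystander; origin at the middle of its underside.
Mind the look-alikes: they are no part of the job. Of the things that look like the part that bears cork_center, the larger one is meant.

How it is judged (in metres and radians):
On the way, in this order (a step that is already met when the one before it is completed fails the run):
1. the cork block lies flat in the trough between the rails, before the flap, let go (x of cork_center in the frame of feeder between -0.1 and -0.045 m and y of cork_center in the frame of feeder between -0.006 and 0.006 m and z of cork_center in the frame of feeder below 0.03 m and angle between the y axis of cork_center and the x axis of feeder, either way round below 0.12 rad and contact force between the fingers and cork_block below 0.1 N), for 0.2 s.
2. the block is wholly inside the box past the flap and is pressed by the plunger against the stop with 6 N or more for 0.3 s (x of cork_center in the frame of feeder above 0.105 m and contact force between cork_block and plunger above 6 N), for 0.3 s.
At the end, for the whole second after the job is handed in: The cork block lies at rest in the box, its centre more than 105 mm past the mouth, the flap hangs shut (under 0.08 rad) and the plunger is drawn back to within 15 mm of its rear end (value of joint plunger below 0.015 m and value of joint flap below 0.08 rad and x of cork_center in the frame of feeder above 0.105 m and z of cork_center in the frame of feeder below 0.03 m and linear speed of cork_block below 0.02 m/s); the robot touches nothing.
It fails at once if the block is forced: the plunger pushes it with more than 25 N (contact force between cork_block and plunger above 25 N).
It fails at once if the rubber block, the tape measure or the masking tape is moved more than 30 mm (distance of any of rubber_center, tape_measure, masking_tape from where it was at the start of the episode above 0.03 m).
It also fails if it takes over 64 s, if anything falls off the work surface, if the arm or the gripper's body presses on something with over 40 N, if the wrist force passes 120 N, or if a joint passes its speed limit or range.

## Working session

There is one attempt and no reset: what is moved stays moved. The work goes in short steps, Python scripts to look and compute and a shell command to move; the robot and the scene stay as the last step left them, time stands still between calls to the robot, and variables do not carry over. Pictures are saved under pics/ and viewed, at most 10 in all, crops included, and the job is handed in when it is done.

```bash
ls; mkdir -p pics; python3 - <<'E'
from plant import readout, grab_frame, camera_model, bot
import cv2, numpy as np
print(readout.state(), bot.nose_length)
for n in("side","top"):
    p,d=grab_frame(n); cv2.imwrite(f"pics/{n}0.png",p[:,:,::-1]); np.savez(f"{n}0.npz",p=p,d=d)
    print(n,camera_model(n))
E
```

```text
pics
{'time_s': 0.0, 'joint_positions': array([ 1.23501213e+00,  1.26384703e-01, -4.06326308e-02,  1.40540104e+00,
       -4.08712741e-05,  1.57082673e+00]), 'qd': array([ 0.00047345, -0.00136172, -0.00040369,  0.00074595, -0.00050942,
        0.00044935]), 'tau': array([ 2.23043404e-03, -4.35916221e+01,  3.52923882e+01,  1.71685824e-02,
        4.20233700e-04,  1.24122886e-05]), 'tcp_pos': array([172.87681328, 495.3142737 , 252.51470697]), 'ee_rot': array([-1.15364796e-04,  1.67119377e-01,  9.85936334e-01, -8.03034424e-04]), 'wrist_force': array([ 0.45252871, -0.62384542,  0.90891764]), 'wrist_torque': array([-0.03695803,  0.01115412,  0.00490623]), 'gripper_force': 0.0, 'grip_width': 85.46126455550129} 22.0
side {'fx': 476.0600970680703, 'fy': 476.0600970680703, 'cx': 255.78023300978703, 'cy': 190.95571904217425, 'extrinsics': array([[-9.99889644e-01,  1.22167094e-02, -8.45291412e-03,
         5.29360685e+02],
       [-1.42996093e-02, -6.37203309e-01,  7.70563083e-01,
        -2.04101528e+02],
       [ 4.02752042e-03,  7.70598920e-01,  6.37307684e-01,
        -1.07101927e+03],
       [ 0.00000000e+00,  0.00000000e+00,  0.00000000e+00,
         1.00000000e+00]])}
top {'fx': 474.93646693802845, 'fy': 474.93646693802845, 'cx': 246.73111997452818, 'cy': 194.8979290664217, 'extrinsics': array([[ 2.29471046e-02, -9.99339002e-01, -2.81955460e-02,
        -2.35748178e+02],
       [ 9.95047907e-01,  2.01021304e-02,  9.73425211e-02,
        -5.21039614e+02],
       [-9.67113874e-02, -3.02896480e-02,  9.94851469e-01,
        -1.13348241e+03],
       [ 0.00000000e+00,  0.00000000e+00,  0.00000000e+00,
         1.00000000e+00]])}
```

View pics/top0.png

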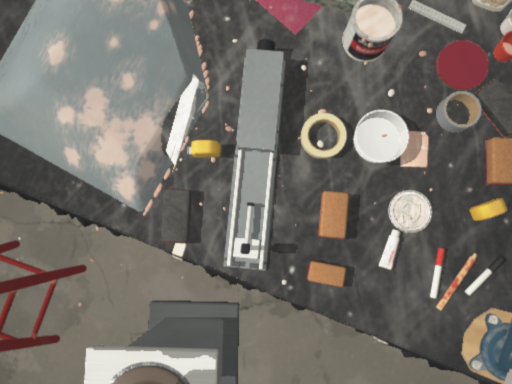

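View pics/side0.png

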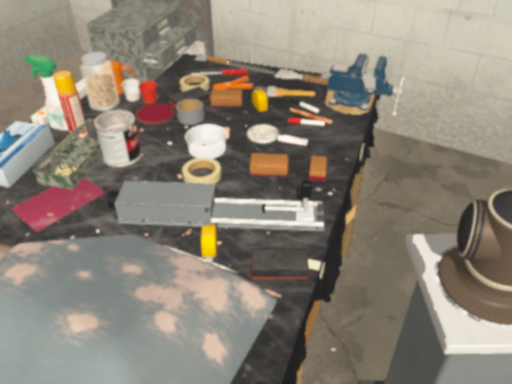

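Candidates for the cork block in the top view are the large brown block at (334,215), the smaller brown block at (327,274), and the far right block at (500,160). The black block at (178,215) is the rubber one. The description says the larger one, beside the feeder, so I choose (334,215). The feeder's box is at (262,98) and the plunger grip at (245,248).

```bash
cat > h.py <<'E'
import numpy as np, cv2
from plant import camera_model
def world(n,d):
    c=camera_model(n);E=c["extrinsics"]
    v,u=np.mgrid[:d.shape[0],:d.shape[1]]
    P=np.stack([(u-c["cx"])/c["fx"]*d,-(v-c["cy"])/c["fy"]*d,-d],-1)
    return (P-E[:3,3])@E[:3,:3]
def plane(n,uv,z):
    c=camera_model(n);E=c["extrinsics"];R=E[:3,:3];o=-R.T@E[:3,3]
    uv=np.atleast_2d(np.asarray(uv,float))
    r=np.stack([(uv[:,0]-c["cx"])/c["fx"],-(uv[:,1]-c["cy"])/c["fy"],-np.ones(len(uv))],-1)@R
    return o+r*((z-o[2])/r[:,2])[:,None]
def rect(n,mask,z):
    m=cv2.morphologyEx(mask.astype(np.uint8),cv2.MORPH_OPEN,np.ones((3,3)))
    cs,_=cv2.findContours(m,cv2.RETR_EXTERNAL,cv2.CHAIN_APPROX_NONE)
    c=max(cs,key=cv2.contourArea)
    W=plane(n,c[:,0,:],z)[:,:2].astype(np.float32)
    r=cv2.minAreaRect(W); return r, cv2.boxPoints(r)
E
python3 - <<'E'
from h import *
f=np.load("top0.npz");p,d=f["p"],f["d"];W=world("top",d);z=W[...,2]
hsv=cv2.cvtColor(p,cv2.COLOR_RGB2HSV)
def win(u0,u1,v0,v1):
    m=np.zeros(d.shape,bool);m[v0:v1,u0:u1]=1;return m
np.set_printoptions(precision=1,suppress=True)
br=(hsv[...,0]<18)&(hsv[...,1]>90)
for nm,w,zz in(("cork",win(310,360,180,245),37),("small",win(300,355,255,295),30),("far",win(480,512,130,190),37)):
    m=br&w; r,b=rect("top",m,zz);print(nm,r,b.tolist(),"z",np.median(z[m]),np.percentile(z[m],90))
m=win(225,300,35,165)&(z>55)&(z<76);r,b=rect("top",m,66);print("box",r,b.tolist(),np.median(z[m]))
m=win(225,275,225,265)&(z>95);print("grip",W[m].mean(0),z[m].max(),m.sum())
m=win(150,205,180,250)&(z>20)&(z<50);r,b=rect("top",m,33);print("rubber",r,b.tolist(),np.median(z[m]))
for u,v in((262,190),(250,170),(205,149),(310,120)):print(u,v,W[v,u])
# base plate rear corners etc
m=win(220,275,160,275)&(z>4)&(z<40);r,b=rect("top",m,13);print("trough",r,b.tolist())
c=cv2.resize(p[30:290,160:370],None,fx=2.3,fy=2.3,interpolation=cv2.INTER_CUBIC);cv2.imwrite("pics/c1.png",c[:,:,::-1])
E
```

```text
cork ((482.1025085449219, -431.519775390625), (65.4570541381836, 111.13493347167969), 85.73158264160156) [[424.25323486328125, -460.0216979980469], [535.0798950195312, -468.2933654785156], [539.9517822265625, -403.0178527832031], [429.1251220703125, -394.7461853027344]] z 36.45324643215943 39.3593937263431
small ((342.3268737792969, -416.21142578125), (88.40585327148438, 48.83953857421875), 80.68910217285156) [[311.0771484375, -455.8810729980469], [359.27325439453125, -463.7828674316406], [373.57659912109375, -376.5417785644531], [325.3804931640625, -368.6399841308594]] z 28.03552322018005 31.03006629924496
far ((618.0740966796875, -823.0991821289062), (58.917728424072266, 113.45682525634766), 88.54475402832031) [[560.6157836914062, -851.1078491210938], [674.0360717773438, -853.9891967773438], [675.5324096679688, -795.0905151367188], [562.1121215820312, -792.2091674804688]] z 35.40045920828125 39.05803260346625
box ((754.4995727539062, -251.84375), (91.39972686767578, 244.90597534179688), 86.23896789550781) [[629.3126220703125, -289.412841796875], [873.691162109375, -305.4775390625], [879.6865234375, -214.274658203125], [635.3079833984375, -198.2099609375]] 65.38350803566091
grip [ 400.7 -229.3  231.3] 1171.7189059826908 108
rubber ((473.13702392578125, -53.47624969482422), (66.68155670166016, 129.6067657470703), 88.72614288330078) [[407.60845947265625, -85.36813354492188], [537.1831665039062, -88.24944305419922], [538.6655883789062, -21.584365844726562], [409.09088134765625, -18.70305633544922]] 32.86087143168748
262 190 [ 540.4 -261.4    6.7]
250 170 [ 589.  -230.8   10.8]
205 149 [ 629.5 -124.1   63.1]
310 120 [ 713.6 -375.7   25. ]
trough ((484.3562927246094, -231.5518341064453), (103.5766372680664, 268.4737243652344), 85.79383850097656) [[346.68255615234375, -273.3550109863281], [614.43310546875, -293.04632568359375], [622.030029296875, -189.7486572265625], [354.27947998046875, -170.05734252929688]]
```

View pics/c1.png

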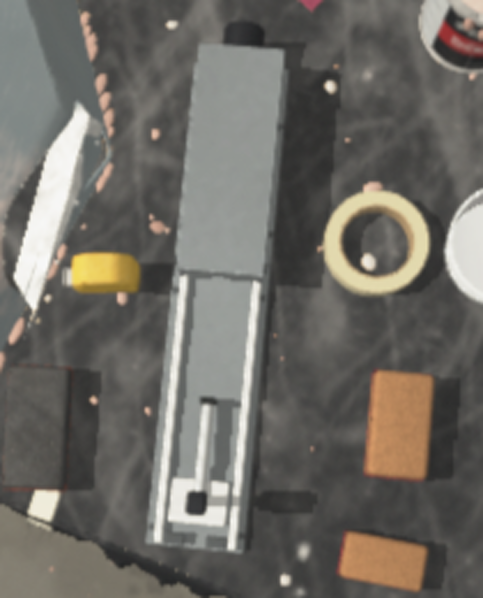

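The crop confirms the choice: the larger cork block is at crop (399,425). The smaller look-alike is at (384,560) and the rubber block is at (36,425). The feeder axis lies at about -4.2°, with its origin near (640.8, -243.7).

```bash
cat >> h.py <<'E'
from scipy.spatial.transform import Rotation as Ro
A0=np.radians(-4.15); O=np.array([640.7,-243.7])
def feed(x,y,z): return [*(O+x*np.array([np.cos(A0),np.sin(A0)])+y*np.array([-np.sin(A0),np.cos(A0)])),z]
def infeed(w): 
    q=np.asarray(w)[:2]-O; return np.array([q@[np.cos(A0),np.sin(A0)],q@[-np.sin(A0),np.cos(A0)],w[2]])
def go(tcp,yaw):  # yaw of tool y, deg in world
    from plant import readout
    s=readout.state();q=s["ee_rot"];R=Ro.from_quat([q[1],q[2],q[3],q[0]]).as_matrix()
    y=np.degrees(np.arctan2(R[1,1],R[0,1]));t=(y-yaw+90)%180-90
    print("t",round(s["time_s"],2),"tcp",s["tcp_pos"].round(1),"F",s["wrist_force"].round(1),"w",round(s["grip_width"],1),"gf",round(s["gripper_force"],1))
    print("shift m",(R.T@(np.array(tcp)-s["tcp_pos"])/1000).round(4),"turn",round(t,1),"tool x",R[:,0].round(2))
E
python3 - <<'E'
from h import *
go([482,-431.5,110],85.75)
f=np.load("top0.npz");W=world("top",f["d"]);m=np.zeros(W.shape[:2],bool);m[235:260,235:258]=1
m&=(W[...,2]>100)&(W[...,2]<125);print(np.median(W[m],0),infeed(np.median(W[m],0)),m.sum())
E
```

```text
t 0.1 tcp [172.9 495.4 252.6] F [-0.2  0.4  0.8] w 85.4 gf 0.0
shift m [-0.5973 -0.773   0.1437] turn -15.0 tool x [-0.94  0.33  0.  ]
[ 398.91538405 -226.03905327  114.15060231] [-2.42428744e+02  1.17207495e-01  1.14150602e+02] 95
```

```bash
python3 -m handwheel '[[[-0.299,-0.386,0.0],-15],[[-0.299,-0.386,0.0],-15],[[-0.299,-0.386,0.0],-15],[[-0.299,-0.386,0.0],-15],[[-0.597,-0.773,0.02],-15],[[-0.597,-0.773,0.02],-15],[[-0.597,-0.773,0.02],-15],[[-0.597,-0.773,0.02],-15],[[-0.597,-0.773,0.02],-15],[[-0.597,-0.773,0.02],-15]]' 0.085 40; python3 -c "
from h import *
go([482,-431.5,110],85.75)"
```

```text
time_s: 1.35
tcp_pos: [370.8, -99.3, 242.9]
ee_rot: [0.0, 0.037, 0.999, 0.0]
wrist_force: [1.1, 0.6, 0.1]
grip_width: 84.9
gripper_force: 0.0
t 1.35 tcp [370.8 -99.3 242.9] F [1.1 0.6 0.1] w 84.9 gf 0.0
shift m [-0.1356 -0.323   0.133 ] turn -0.0 tool x [-1.    0.07 -0.  ]
```

```bash
python3 -m handwheel '[[[-0.1356,-0.323,0.02],0],[[-0.1356,-0.323,0.02],0],[[-0.1356,-0.323,0.02],0],[[-0.1356,-0.323,0.02],0],[[-0.1356,-0.323,0.02],0],[[-0.1356,-0.323,0.02],0],[[-0.1356,-0.323,0.133],0],[[-0.1356,-0.323,0.133],0],[[-0.1356,-0.323,0.133],0],[[-0.1356,-0.323,0.133],0]]'; python3 - <<'E'
from h import *
from plant import grab_frame
go([482,-431.5,33],85.75)
p,d=grab_frame("side");cv2.imwrite("pics/s1.png",cv2.resize(p[90:260,180:360],None,fx=3.3,fy=3.3)[:,:,::-1])
E
```

```text
time_s: 2.6
tcp_pos: [482.8, -429.6, 111.9]
ee_rot: [0.001, 0.037, 0.999, -0.001]
wrist_force: [-0.4, 0.2, -0.3]
grip_width: 84.8
gripper_force: 0.0
t 2.6 tcp [ 482.8 -429.6  111.9] F [-0.4  0.2 -0.3] w 84.8 gf 0.0
shift m [ 0.0007 -0.0018  0.0789] turn 0.0 tool x [-1.    0.07 -0.  ]
```

View pics/s1.png

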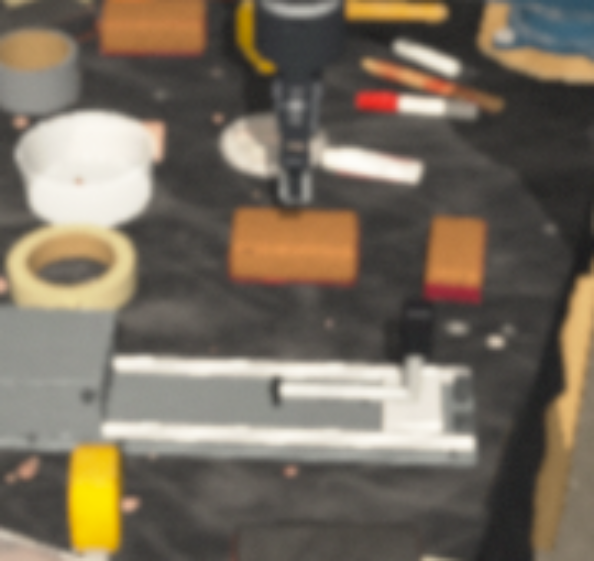

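The gripper hangs centred over the large cork block (crop 295,245). I descend and grip.

```bash
python3 -m handwheel '[[[0.0007,-0.0018,0.05],0],[[0.0007,-0.0018,0.077],0],[[0.0007,-0.0018,0.079],0],[[0.0007,-0.0018,0.079],0]]'; python3 -m handwheel '[[[0,0,0],0],[[0,0,0],0],[[0,0,0],0],[[0,0,0],0],[[0,0,0],0],[[0,0,0],0]]' 0.04 40;  python3 -m handwheel '[[[0,0,-0.02],0],[[0,0,-0.05],0],[[0,0,-0.05],0]]'; python3 - <<'E'
from h import *
from plant import grab_frame
go(feed(-62,0,100),85.85)
f=grab_frame("top");p,d=f;np.savez("t2.npz",p=p,d=d)
cv2.imwrite("pics/t2.png",cv2.resize(p[130:290,210:370],None,fx=3,fy=3)[:,:,::-1])
E
```

```text
time_s: 3.15
tcp_pos: [482.6, -432.0, 33.7]
ee_rot: [0.001, 0.037, 0.999, -0.001]
wrist_force: [-0.7, 0.7, 0.7]
grip_width: 84.9
gripper_force: 0.0
time_s: 3.9
tcp_pos: [482.4, -432.0, 33.4]
ee_rot: [0.002, 0.037, 0.999, -0.001]
wrist_force: [-0.3, -0.5, 4.8]
grip_width: 61.3
gripper_force: 44.8
time_s: 4.28
tcp_pos: [482.8, -432.2, 84.3]
ee_rot: [0.002, 0.037, 0.999, -0.002]
wrist_force: [-0.1, -0.3, -1.3]
grip_width: 61.2
gripper_force: 44.1
t 4.28 tcp [ 482.8 -432.2   84.3] F [-0.1 -0.3 -1.3] w 61.2 gf 44.1
shift m [-0.0816  0.1995 -0.016 ] turn -0.1 tool x [-1.    0.07 -0.  ]
```

```bash
python3 -m handwheel '[[[0,0.0,-0.02],0],[[-0.089,0.199,-0.02],0],[[-0.089,0.199,-0.02],0],[[-0.089,0.199,-0.02],0],[[-0.089,0.199,-0.02],0],[[-0.089,0.199,-0.02],0],[[-0.089,0.199,-0.02],0]]'; python3 - <<'E'
from h import *
from plant import grab_frame
np.set_printoptions(precision=1,suppress=True)
print("head", [infeed(plane("top",(250.4,v),33)[0]) for v in (203.5,205)])
f=np.load("top0.npz");W=world("top",f["d"]);P=f["p"]
for v in range(168,240,10):  # white rails per row
    r=P[v,225:285].min(1)>165; us=225+np.flatnonzero(r); L=us[us<252-(v-168)*.1-5] if len(us) else us
    g=[infeed(plane("top",(u,v),18)[0])[1] for u in us]; print(v,np.array(g))
go(feed(-70,0,70),85.85)
f=grab_frame("top");p,d=f;np.savez("t3.npz",p=p,d=d)
cv2.imwrite("pics/t3.png",cv2.resize(p[120:280,190:350],None,fx=3.5,fy=3.5)[:,:,::-1])
E
```

```text
time_s: 5.2
tcp_pos: [584.2, -239.3, 100.1]
ee_rot: [-0.001, 0.037, 0.999, 0.0]
wrist_force: [0.2, 0.2, -0.8]
grip_width: 61.5
gripper_force: 44.3
head [array([-136.7,   -0.3,   33. ]), array([-140.3,   -0.6,   33. ])]
168 [ 43.6  41.2  38.7  36.3 -34.6 -37.  -39.5 -41.9]
178 [ 43.7  41.2  38.8  36.3 -34.4 -36.8 -39.3 -41.7]
188 [ 43.7  41.3  38.8  36.4 -34.2 -36.6 -39.1 -41.5]
198 [ 43.7  41.3  38.9  36.4 -34.  -36.5 -38.9 -41.3]
208 [ 43.8  41.3  38.9  36.5   7.3   4.9   2.5   0.1 -33.8 -36.3 -38.7 -41.1]
218 [ 43.8  41.4  38.9  36.5   7.5   5.    2.6   0.2 -33.7 -36.1 -38.5 -40.9]
228 [ 43.8  41.4  39.   36.6   7.6   5.1   2.7   0.3 -33.5 -35.9 -38.3 -40.7]
238 [ 43.9  41.4  39.   36.6  29.4  27.   24.5  22.1  19.7  17.3  14.9  12.5
  10.1   7.7   5.2   2.8   0.4 -35.7 -38.1 -40.5]
t 5.2 tcp [ 584.2 -239.3  100.1] F [ 0.2  0.2 -0.8] w 61.5 gf 44.3
shift m [ 0. -0.  0.] turn -0.1 tool x [-1.   0.1  0. ]
```

View pics/t3.png

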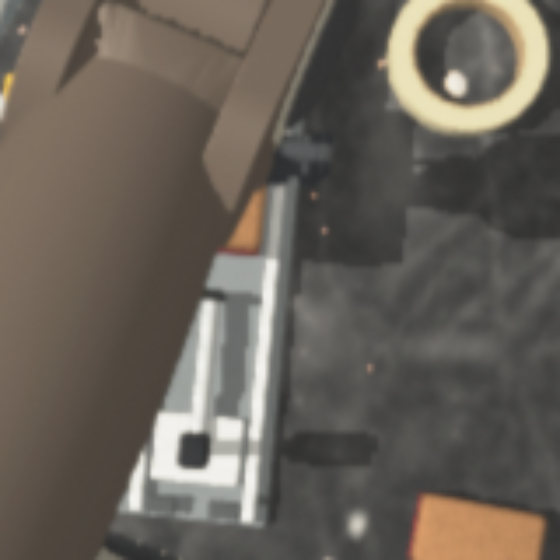

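The block hangs over the trough and the plunger head is clear behind it, at crop (213,295). The rails are centred at about +1 mm in my feeder frame, so I correct for that.

```bash
sed -i 's/O=np.array(\[640.7,-243.7\])/O=np.array([640.7,-242.7])/' h.py; python3 - <<'E'
from h import *
np.set_printoptions(precision=4,suppress=True)
go(feed(-70,0,60),85.85)
E
```

```text
t 5.25 tcp [ 584.  -239.8  100.2] F [-1.2 -0.2 -1.7] w 61.1 gf 44.3
shift m [0.0132 0.0011 0.0402] turn -0.1 tool x [-1.    0.07  0.  ]
```

```bash
python3 -m handwheel '[[[0.0132,0.0012,0.0],0],[[0.0132,0.0012,0.03],0],[[0.0132,0.0012,0.045],0],[[0.0132,0.0012,0.052],0],[[0.0132,0.0012,0.054],0],[[0.0132,0.0012,0.054],0]]'; python3 -c "
from h import *
go(feed(-70,0,42),85.85)"
```

```text
time_s: 6.0
tcp_pos: [572.1, -237.1, 47.5]
ee_rot: [0.0, 0.037, 0.999, -0.0]
wrist_force: [0.4, 0.3, -1.5]
grip_width: 61.1
gripper_force: 44.2
t 6.0 tcp [ 572.1 -237.1   47.5] F [ 0.4  0.3 -1.5] w 61.1 gf 44.2
shift m [ 0.0011 -0.0006  0.0055] turn -0.1 tool x [-1.    0.07 -0.  ]
```

```bash
python3 -m handwheel '[[[0.001,-0.0006,0.002],0],[[0.001,-0.0006,0.004],0],[[0.001,-0.0006,0.005],0],[[0.001,-0.0006,0.005],0]]'; python3 -c "
from h import *
go(feed(-70,0,42),85.85)"
```

```text
time_s: 6.5
tcp_pos: [570.6, -237.4, 41.9]
ee_rot: [-0.0, 0.037, 0.999, 0.0]
wrist_force: [-0.8, -0.7, -1.8]
grip_width: 61.1
gripper_force: 44.2
t 6.5 tcp [ 570.6 -237.4   41.9] F [-0.8 -0.7 -1.8] w 61.1 gf 44.2
shift m [-0.0003 -0.0002 -0.0001] turn -0.1 tool x [-1.    0.07  0.  ]
```

```bash
python3 -m handwheel '[[[0,0,0],0],[[0,0,0],0],[[0,0,0],0],[[0,0,0],0],[[0,0,-0.03],0],[[0,0,-0.08],0],[[0,0,-0.13],0],[[0.12,0.0,-0.13],0],[[0.12,0,-0.13],0],[[0.12,0,-0.13],0]]' 0.08 40; python3 - <<'E'
from h import *
from plant import grab_frame
p,d=grab_frame("side");np.savez("s4.npz",p=p,d=d)
cv2.imwrite("pics/s4.png",cv2.resize(p[130:260,190:350],None,fx=4,fy=4,interpolation=cv2.INTER_CUBIC)[:,:,::-1])
go(feed(-249,0,150),85.85)
E
```

```text
time_s: 7.75
tcp_pos: [447.3, -227.8, 172.1]
ee_rot: [-0.001, 0.038, 0.999, 0.0]
wrist_force: [1.6, 0.0, 0.1]
grip_width: 79.7
gripper_force: 0.0
t 7.8 tcp [ 449.6 -228.4  172.5] F [ 1.  -0.5  0.2] w 80.3 gf 0.0
shift m [ 0.0574 -0.0006  0.0224] turn -0.2 tool x [-1.    0.08 -0.  ]
```

View pics/s4.png

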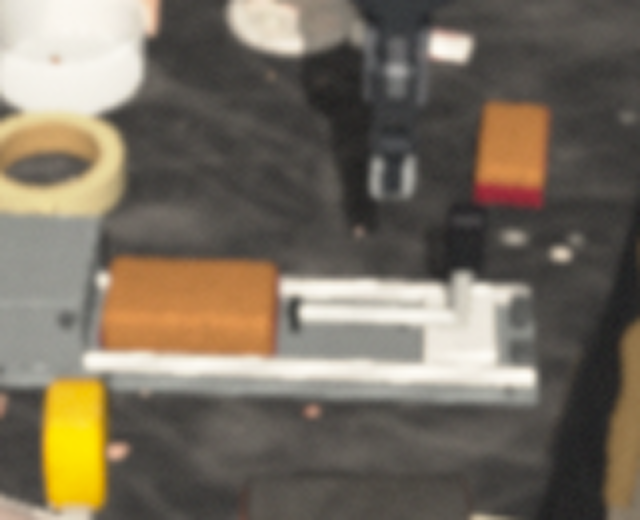

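The block lies flat between the rails (crop 190,300), and the plunger grip stands at crop (467,235). I'll check both numerically.

```bash
python3 - <<'E'
from h import *
np.set_printoptions(precision=1,suppress=True)
f=np.load("s4.npz");p,d=f["p"],f["d"];W=world("side",d)
hsv=cv2.cvtColor(p,cv2.COLOR_RGB2HSV)
m=(hsv[...,0]<18)&(hsv[...,1]>90);w=np.zeros_like(m);w[190:222,212:262]=1
m&=w
t=m&(abs(W[...,2]-45)<4);F=np.array([infeed(q) for q in W[t]])
print("top face",F.mean(0),np.percentile(F,[1,99],axis=0),t.sum())
r,b=rect("side",t,45);print(r,infeed([*r[0],45]))
k=np.zeros_like(m);k[178:205,300:314]=1;k&=(p.max(2)<70)&(W[...,2]>60)&(W[...,2]<120)
G=np.array([infeed(q) for q in W[k]]);print("grip",np.median(G,0),np.percentile(G,[5,95],axis=0),k.sum())
E
```

```text
top face [-67.    4.4  45.3] [[-119.1  -27.2   41.4]
 [ -14.1   32.3   48.8]] 656
((574.2477416992188, -234.42013549804688), (62.21123123168945, 105.81168365478516), 85.37152099609375) [-66.9   3.4  45. ]
grip [-238.9    7.7  100.5] [[-250.1   -4.7   76.5]
 [-228.3   11.7  115.5]] 166
```

```bash
python3 -m handwheel '[[[0.0515,-0.0006,0.0],0],[[0.0515,-0.0006,0.03],0],[[0.0515,-0.0006,0.06],0],[[0.0515,-0.0006,0.072],0],[[0.0515,-0.0006,0.072],0]]'; python3 -m handwheel '[[[0,0,0],0],[[0,0,0],0],[[0,0,0],0],[[0,0,0],0],[[0,0,0],0],[[0,0,0],0],[[0,0,0],0],[[0,0,0],0]]' 0.01 40; python3 - <<'E'
from h import *
from plant import readout
go(feed(-25,0,100),85.85); print(infeed(readout.state()["tcp_pos"]))
E
```

```text
time_s: 8.43
tcp_pos: [400.0, -225.3, 99.6]
ee_rot: [-0.001, 0.037, 0.999, 0.0]
wrist_force: [1.0, -0.1, -0.1]
grip_width: 80.2
gripper_force: 0.0
time_s: 9.43
tcp_pos: [400.0, -225.8, 100.6]
ee_rot: [0.001, 0.037, 0.999, -0.001]
wrist_force: [-0.6, -2.1, 5.8]
grip_width: 19.8
gripper_force: 40.8
t 9.43 tcp [ 400.  -225.8  100.6] F [-0.6 -2.1  5.8] w 19.8 gf 40.8
shift m [-0.2163  0.0009  0.0009] turn -0.1 tool x [-1.    0.07 -0.  ]
[-241.31526902   -0.57050849  100.61438811]
```

```bash
python3 -m handwheel '[[[-0.003,0,0],0],[[-0.006,0,0],0],[[-0.010,0,0],0],[[-0.014,0,0],0],[[-0.018,0,0],0],[[-0.022,0,0],0],[[-0.026,0,0],0],[[-0.030,0,0],0],[[-0.035,0,0],0],[[-0.040,0,0],0]]'; python3 -m handwheel '[[[-0.005,0,0],0],[[-0.010,0,0],0],[[-0.015,0,0],0],[[-0.020,0,0],0],[[-0.025,0,0],0],[[-0.030,0,0],0],[[-0.035,0,0],0],[[-0.040,0,0],0],[[-0.045,0,0],0],[[-0.050,0,0],0]]'; python3 - <<'E'
from h import *
from plant import readout
go(feed(-54,0,100),85.85); print(infeed(readout.state()["tcp_pos"]))
E
```

```text
time_s: 10.68
tcp_pos: [439.1, -228.8, 100.6]
ee_rot: [-0.0, 0.037, 0.999, -0.001]
wrist_force: [-3.7, -1.8, 8.9]
grip_width: 19.4
gripper_force: 41.2
time_s: 11.92
tcp_pos: [489.2, -232.5, 100.6]
ee_rot: [-0.0, 0.037, 0.999, -0.001]
wrist_force: [-3.6, -2.1, 7.6]
grip_width: 19.8
gripper_force: 41.1
t 11.93 tcp [ 489.2 -232.5  100.6] F [-3.6 -2.1  7.6] w 19.8 gf 41.1
shift m [-0.0978  0.001   0.0006] turn -0.1 tool x [-1.    0.07  0.  ]
[-151.80691033   -0.81491321  100.62204675]
```

```bash
python3 -m handwheel '[[[-0.005,0,0],0],[[-0.010,0,0],0],[[-0.015,0,0],0],[[-0.020,0,0],0],[[-0.025,0,0],0],[[-0.030,0,0],0],[[-0.035,0,0],0],[[-0.040,0,0],0],[[-0.045,0,0],0],[[-0.050,0,0],0]]'; python3 -m handwheel '[[[-0.005,0,0],0],[[-0.010,0,0],0],[[-0.015,0,0],0],[[-0.020,0,0],0],[[-0.025,0,0],0],[[-0.030,0,0],0],[[-0.030,0,0],0]]'; python3 - <<'E'
from h import *
from plant import readout
go(feed(-54,0,100),85.85); print(infeed(readout.state()["tcp_pos"]))
E
```

```text
time_s: 13.18
tcp_pos: [539.1, -236.3, 100.6]
ee_rot: [-0.0, 0.037, 0.999, -0.001]
wrist_force: [-2.9, -3.8, 6.2]
grip_width: 19.5
gripper_force: 41.1
time_s: 14.05
tcp_pos: [569.6, -238.6, 100.6]
ee_rot: [0.001, 0.037, 0.999, -0.001]
wrist_force: [-0.0, -3.4, 5.6]
grip_width: 19.4
gripper_force: 40.8
t 14.05 tcp [ 569.6 -238.6  100.6] F [-0.  -3.4  5.6] w 19.4 gf 40.8
shift m [-0.0172  0.0011  0.0007] turn -0.1 tool x [-1.    0.07 -0.  ]
[-71.20199881  -1.06026112 100.64124105]
```

```bash
python3 -m handwheel '[[[-0.002,0,0],0],[[-0.004,0,0],0],[[-0.007,0,0],0],[[-0.010,0,0],0]]' | grep -E "pos|wrist_force"; python3 -m handwheel '[[[-0.001,0,0],0],[[-0.002,0,0],0],[[-0.003,0,0],0],[[-0.004,0,0],0]]'| grep -E "pos|wrist_force"
```

```text
tcp_pos: [578.7, -239.3, 100.6]
wrist_force: [-3.7, -3.2, 6.8]
tcp_pos: [582.8, -239.6, 100.7]
wrist_force: [-3.2, -3.1, 6.3]
```

```bash
python3 -m handwheel '[[[-0.001,0,0],0],[[-0.002,0,0],0],[[-0.003,0,0],0],[[-0.004,0,0],0]]'| grep -E "pos|wrist_force"
```

```text
tcp_pos: [586.8, -239.9, 100.6]
wrist_force: [-2.9, -3.8, 7.2]
```

```bash
python3 -m handwheel '[[[-0.001,0,0],0],[[-0.002,0,0],0],[[-0.003,0,0],0],[[-0.004,0,0],0]]'| grep -E "pos|wrist_force"
```

```text
tcp_pos: [590.8, -240.2, 100.7]
wrist_force: [-3.9, -2.6, 6.6]
```

```bash
python3 -m handwheel '[[[-0.001,0,0],0],[[-0.002,0,0],0],[[-0.003,0,0],0],[[-0.004,0,0],0]]'| grep -E "pos|wrist_force"
```

```text
tcp_pos: [594.8, -240.5, 100.6]
wrist_force: [-2.5, -3.0, 6.9]
```

```bash
python3 -m handwheel '[[[-0.001,0,0],0],[[-0.002,0,0],0],[[-0.003,0,0],0],[[-0.004,0,0],0]]'| grep -E "pos|wrist_force"
```

```text
tcp_pos: [596.9, -240.6, 100.6]
wrist_force: [-12.0, -2.5, 11.7]
```

Contact with the stop, about 9 N net. I press a little more and hold.

```bash
python3 -m handwheel '[[[-0.001,0,0],0],[[-0.002,0,0],0],[[-0.002,0,0],0]]'| grep -E "pos|wrist_force"
```

```text
tcp_pos: [597.9, -240.7, 100.6]
wrist_force: [-14.0, -1.4, 12.5]
```

```bash
python3 -m handwheel '[[[0,0,0],0],[[0,0,0],0],[[0,0,0],0],[[0,0,0],0],[[0,0,0],0],[[-0.0005,0,0],0],[[-0.0005,0,0],0],[[-0.0005,0,0],0]]'| grep -E "pos|wrist_force"; python3 - <<'E'
from h import *
from plant import readout
go(feed(-255,0,100),85.85)
E
```

```text
tcp_pos: [598.0, -240.7, 100.6]
wrist_force: [-14.9, -1.7, 12.3]
t 18.43 tcp [ 598.  -240.7  100.6] F [-14.9  -1.7  12.3] w 19.6 gf 41.9
shift m [0.2122 0.0005 0.0019] turn -0.2 tool x [-1.    0.08  0.01]
```

```bash
python3 -m handwheel '[[[0.002,0,0],0],[[0.004,0,0],0],[[0.007,0,0],0],[[0.010,0,0],0],[[0.02,0,0],0],[[0.03,0,0],0],[[0.04,0,0],0],[[0.055,0,0],0],[[0.07,0,0],0],[[0.085,0,0],0]]'| grep -E "pos|wrist_force"; python3 -m handwheel '[[[0.015,0,0],0],[[0.03,0,0],0],[[0.045,0,0],0],[[0.060,0,0],0],[[0.075,0,0],0],[[0.09,0,0],0],[[0.1,0,0],0],[[0.108,0,0],0],[[0.112,0,0],0],[[0.112,0,0],0]]'| grep -E "pos|wrist_force"; python3 - <<'E'
from h import *
from plant import readout,grab_frame
go(feed(-255,0,100),85.85)
p,d=grab_frame("side");np.savez("s5.npz",p=p,d=d)
cv2.imwrite("pics/s5.png",cv2.resize(p[130:260,190:350],None,fx=4,fy=4,interpolation=cv2.INTER_CUBIC)[:,:,::-1])
E
```

```text
tcp_pos: [516.9, -234.6, 100.6]
wrist_force: [1.4, -5.5, 6.9]
tcp_pos: [404.9, -226.2, 100.6]
wrist_force: [-1.5, -2.9, 7.3]
t 20.93 tcp [ 404.9 -226.2  100.6] F [-1.5 -2.9  7.3] w 19.5 gf 41.0
shift m [0.0187 0.0005 0.0006] turn -0.1 tool x [-1.    0.07 -0.  ]
```

View pics/s5.png

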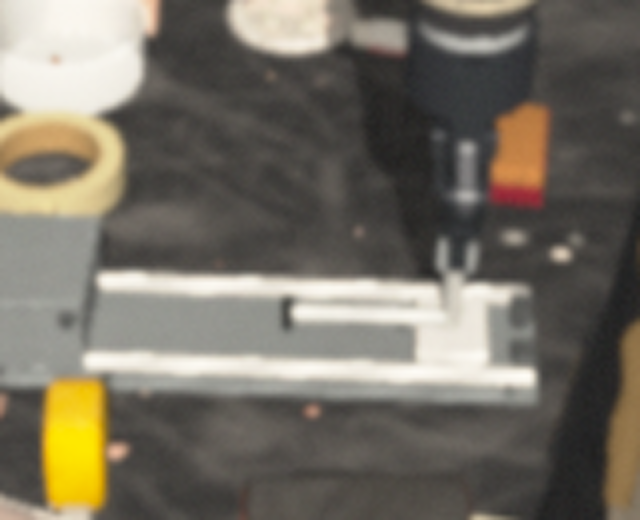

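The trough is empty and the block is in the box. The plunger carriage is about 5 mm short of its start position (crop 455,345), so I keep drawing it back until the rear end is felt.

```bash
python3 -m handwheel '[[[0.002,0,0],0],[[0.004,0,0],0],[[0.006,0,0],0],[[0.008,0,0],0],[[0.009,0,0],0],[[0.010,0,0],0]]'| grep -E "pos|wrist_force";  python3 -m handwheel '[[[0.001,0,0],0],[[0.002,0,0],0],[[0.003,0,0],0],[[0.003,0,0],0]]'| grep -E "pos|wrist_force"
```

```text
tcp_pos: [395.7, -225.5, 100.6]
wrist_force: [0.9, -2.3, 5.6]
tcp_pos: [392.6, -225.2, 100.6]
wrist_force: [0.5, -3.6, 6.8]
```

```bash
python3 -m handwheel '[[[0.001,0,0],0],[[0.002,0,0],0],[[0.003,0,0],0]]'| grep -E "pos|wrist_force";  python3 -m handwheel '[[[0.001,0,0],0],[[0.002,0,0],0]]'| grep -E "pos|wrist_force"
```

```text
tcp_pos: [389.7, -225.0, 100.6]
wrist_force: [1.3, -3.4, 4.7]
tcp_pos: [388.6, -225.0, 100.6]
wrist_force: [7.5, -3.2, 1.4]
```

The rear stop is felt at 7.5 N. I ease off, release and retreat.

```bash
python3 -m handwheel '[[[-0.001,0,0],0],[[-0.001,0,0],0]]'|grep wrist_f; python3 -m handwheel '[[[0,0,0],0],[[0,0,0],0],[[0,0,0],0],[[0,0,0],0],[[0,0,-0.04],0],[[0,0,-0.09],0],[[0,0,-0.14],0],[[0,0.06,-0.14],0],[[0,0.12,-0.14],0],[[0,0.15,-0.14],0]]' 0.08; python3 -m handwheel '[[[0,0.06,0],0],[[0,0.12,0],0],[[0,0.18,0],0],[[0,0.18,0],0],[[0,0.18,0],0]]'; python3 - <<'E'
from h import *
from plant import readout,grab_frame
go(feed(-255,0,100),85.85)
p,d=grab_frame("side");q,e=grab_frame("top");W=world("top",e)
g=np.zeros(e.shape,bool);g[230:275,230:262]=1;g&=(W[...,2]>100)&(W[...,2]<125);print(infeed(np.median(W[g],0)),g.sum())
a=cv2.resize(p[130:260,190:350],(640,520));b=cv2.resize(q[30:290,150:370],(440,520))
cv2.imwrite("pics/e.png",cv2.resize(np.hstack([a,b]),(800,385))[:,:,::-1])
E
```

```text
wrist_force: [0.2, -3.3, 7.5]
time_s: 24.35
tcp_pos: [399.0, -72.8, 240.2]
ee_rot: [0.0, 0.036, 0.999, 0.0]
wrist_force: [0.5, -0.6, 0.3]
grip_width: 80.2
gripper_force: 0.0
time_s: 24.98
tcp_pos: [412.3, 104.7, 239.8]
ee_rot: [-0.0, 0.036, 0.999, -0.0]
wrist_force: [-0.3, -0.2, -0.2]
grip_width: 80.2
gripper_force: 0.0
t 24.98 tcp [412.3 104.7 239.8] F [-0.3 -0.2 -0.2] w 80.2 gf 0.0
shift m [ 0.0018 -0.3298  0.14  ] turn -0.0 tool x [-1.    0.07  0.  ]
[-2.53495307e+02  1.10393856e-01  1.14372889e+02] 95
```

View pics/e.png

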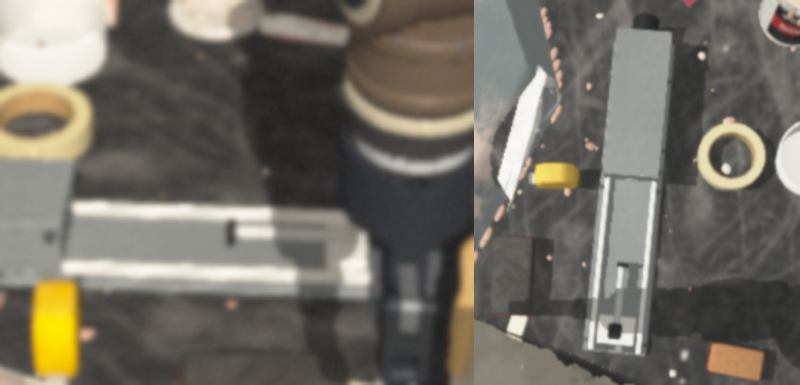

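The plunger is fully back (grip at right panel (615,330), feeder x about -254 mm). The trough is empty, and the tape measure, masking tape and rubber block have not moved. I hand in.

```bash
python3 -c "
from plant import job_done
print(job_done())"
```

```text
the job is handed in; nothing more can be done
None
```

I handed the job in at about 25 s: the cork block was pressed on the stop at an estimated 12 N for about a second, and the plunger is drawn back and released. The block and flap inside the box were not visible to the cameras, and no verdict came back.

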